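Switch on the patch press through its interlocked lever bank

TASK

Switch on the patch press: throw all three levers of its switch bank from OFF (leaning towards the robot) fully over to ON, away from the robot. They are interlocked and go over only one after another, in an order you must find by feel: try a lever gently, never force one that is blocked (20 N is too much), and go to another. Leave the things around and on the bank where they are, and let go at the end.

Things in the scene. Friction and masses are not known exactly. Their poses are not given: they have to be found in the camera images.
- bank: interlocked switch bank of the patch press: grey steel box fixed to the table, 130 x 300 x 60 mm (own x, y, z). Origin: centre of its underside; +x is its far side (the ON side), +y its left end. Three identical levers come up through its top, at y = +70 (left), 0 (middle), -70 mm (right), all swinging about one axis along y at x = 0, 45 mm above the table
- bank_top (a point): centre of the bank's top face, 60 mm above the table. The interlock inside lets exactly one of the levers still OFF go over at any time; the next is freed only when that one is fully over at its stop. The order differs every time and cannot be seen, only felt. Pushing on the bank or a lever with more than 20 N counts as forcing it
- lever_left (a joint): left lever's foot, rad: 0 = OFF (leans 0.4 rad to the bank's -x), 0.4 = upright, 0.8 = ON at its stop (leans 0.4 rad to +x). Fully over: above 0.74. If free it goes with 2 to 4 N at its bar and stays where left; if blocked it goes with that push to about 0.09 (9 mm at the bar) and no further: there, as at the ON stop, the springy stem bends, about 1.4 N per mm at the bar
- grip_left (a point): centre of the left lever's black crossbar, which tops the springy 8 mm steel stem like a T: 22 mm thick, 40 mm long along the bank's y, 105 mm from the swing axis (about 142 mm above the table at OFF and ON, 150 upright). The bar is a sleeve that rolls freely about its own length. The point moves with the bar
- lever_middle (a joint): middle lever's foot, rad: 0 = OFF (leans 0.4 rad to the bank's -x), 0.4 = upright, 0.8 = ON at its stop (leans 0.4 rad to +x). Fully over: above 0.74. If free it goes with 2 to 4 N at its bar and stays where left; if blocked it goes with that push to about 0.09 (9 mm at the bar) and no further: there, as at the ON stop, the springy stem bends, about 1.4 N per mm at the bar
- grip_middle (a point): centre of the middle lever's black crossbar, which tops the springy 8 mm steel stem like a T: 22 mm thick, 40 mm long along the bank's y, 105 mm from the swing axis (about 142 mm above the table at OFF and ON, 150 upright). The bar is a sleeve that rolls freely about its own length. The point moves with the bar
- lever_right (a joint): right lever's foot, rad: 0 = OFF (leans 0.4 rad to the bank's -x), 0.4 = upright, 0.8 = ON at its stop (leans 0.4 rad to +x). Fully over: above 0.74. If free it goes with 2 to 4 N at its bar and stays where left; if blocked it goes with that push to about 0.09 (9 mm at the bar) and no further: there, as at the ON stop, the springy stem bends, about 1.4 N per mm at the bar
- grip_right (a point): centre of the right lever's black crossbar, which tops the springy 8 mm steel stem like a T: 22 mm thick, 40 mm long along the bank's y, 105 mm from the swing axis (about 142 mm above the table at OFF and ON, 150 upright). The bar is a sleeve that rolls freely about its own length. The point moves with the bar
- spool_center (a point): thread spool, 28 mm across and 38 mm tall, standing on the bank's right end (its -y end); the point is its centre. A bystander: leave it alone
- tape: roll of clear tape lying flat in front of the bank, 70 mm across, 18 mm high; origin under its centre. A bystander: leave it alone
- bead_jar: small clear jar with a white cap behind the bank, 56 mm across, 65 mm tall; origin under its centre. A bystander: leave it alone
- charger: white plug-in charger, 45 x 45 x 28 mm, in front of the bank; origin under its centre. A bystander: leave it alone
- phone: phone lying flat off the bank's left end, 72 x 150 x 9 mm; origin under its centre. A bystander: leave it alone
- button_tin: metal tin off the bank's right end, 70 mm across, 75 mm tall; origin under its centre. A bystander: leave it alone
- glue: white glue bottle off the bank's right end, 38 mm across, 115 mm tall; origin under its centre. A bystander: leave it alone

How it is judged:
By the outcome, as a careful person would: the job done as asked, in the order asked, and still so for the second after the job is handed in, with the robot touching nothing.
It also fails if it takes over 70 s, if anything falls off the work surface, if the arm or the gripper's body presses on something with over 40 N, if the wrist force passes 120 N, or if a joint passes its speed limit or range.

ROBOT

A 6-joint arm with a two-finger parallel gripper is mounted at the origin on the work surface. World frame = base frame: x ahead of the robot, y to its left, z up, the work surface at z = 0. Lengths are in mm, angles in rad, forces in N, time in s.
With the tool pointing down it reaches from about 300 to 775 mm from the base axis. Payload 14.6 kg.
Tool frame: the origin (TCP) lies at the very end of the fingers, on their centre line; the grasp point (between the pads) lies 19 mm behind it (manip.grip_point_offset is the distance from the TCP to the grasp point, in mm); z points along the fingers, y is the line along which they close (so a half turn about z gives the same grasp; the last joint's range is limited). The gripper opens to 94 mm and grips with 3 to 60 N. Pads are 16 mm wide; open, the fingers measure 119 mm over their backs; the gripper's body (75 mm by 177 mm) begins 78 mm behind the grasp point.
Start: joints at [-1.23, 0.3, 1.521, -0, 1.321, -0.067], TCP at [218.117, -504.89, 205.446] pointing down, gripper open.
Joint ranges: [-3.03, 3.03], [-0.79, 2.21], [0.23, 2.52], [-1.04, 4.18], [0, 3.07], [-2.55, 2.55]. Speed limits (rad/s): [2.22, 2.22, 2.57, 3.14, 3.14, 3.14].

INTERFACE

Orientations are given as [roll, pitch, yaw] about the fixed x, y, z axes, in that order (R = Rz(yaw) Ry(pitch) Rx(roll)).
In Python, from cell import telemetry, eyes, manip gives the robot as it stands.
- The arm moves only by the tool play_rows, never from a script. Its arguments are lists of equal length, an entry for each row: "translation": the shift along the world's x, y, z in m, a list of three; "yaw": the turn about the world's z in rad. A call has 1 to 12 rows; each row is the pose to reach, as a shift and turn from the pose commanded when the call began; what a row does not reach only later rows make up. A row lasts 1/8 s, in which the tool goes at most 62.5 mm and 10.7 degrees, less where a joint would pass 70% of its speed; a pose out of reach is approached as far as the arm can. A call with a gripper value outside its range is refused whole. "hand" is the opening, from 0 (shut) to 1 (fully open), set as the call begins (left out, the last holds). The fingers move at their own pace and stop on an object; "force" is the grip in N (left out, the last holds). Time passes only in rows, so rows that repeat a pose let the fingers close. It gives the time, the measured TCP pose, the force, the opening and the grip force at its end, in the units of the state.
- telemetry.read_state(): the state, without advancing time (a new reading comes with each control period).
- eyes.camera(name): name is "side" or "top" or "wrist"; returns a dict with "pixels" (384x512x3 uint8, red, green, blue), "fx", "fy", "cx", "cy" (pixels), "dist_coeffs" ([k1, k2, p1, p2, k3] as OpenCV has them; the pictures are not rectified), "cam_to_world" (4x4, takes a point from camera to world coordinates); the wrist camera has in their place "T_tool_cam" (4x4, takes a point from camera to tool coordinates, whose origin is the TCP and whose axes are the flange's). Camera axes: x right, y up, looking along -z (the intrinsics and any distortion apply to the point x, -y, -z); pixel columns grow to the right and rows downward; lengths in mm; the calibration is good to about 2 mm. A picture is of the moment at which its call begins: read the wrist's pose just before it. There is no depth.
- manip.sign_off(): hands the job in; it is judged then, once.
The state is a dict: "clock": time; "joints": joint angles; "qd": joint speeds; "effort": joint torques, N m; "eef_pos": TCP position; "eef_rot": TCP orientation; "wrist_force": force on the tool from outside, world axes, zero at the start; "moment": the same for the moment, N m; "finger_gap": finger opening in mm; "finger_force": force on a finger pad.
Only numpy, scipy, OpenCV 4.12 (cv2) and the standard library are available. Lean on these libraries where they do the work, as an engineer would, in place of code of your own. Each camera call takes 0.05 s, during which the arm holds its last target. There are 200 camera calls.

## Working session

There is one attempt and no reset: what is moved stays moved. The work goes in short steps, Python scripts to look and compute and a tool call to move; the robot and the scene stay as the last step left them, time stands still between calls to the robot, and variables do not carry over. Pictures are saved under pics/ and viewed, at most 10 in all, crops included, and the job is handed in when it is done.

Besides the shell and the picture viewer there is one more tool, called after "Request:" by a JSON object that holds its "api" and its "payload", one argument or row to a line. play_rows: Moves the arm, as the interface text tells. Its arguments: {"type":"object","properties":{"translation":{"type":"array","items":{"type":"array","items":{"type":"number"}}},"yaw":{"type":"array","items":{"type":"number"}},"hand":{"type":"number"},"force":{"type":"number"}},"required":["translation","yaw"]}

```bash
mkdir -p pics; ls
python3 - <<'E'
from cell import telemetry, eyes
import cv2, pickle
s=telemetry.read_state(); print({k:s[k] for k in('clock','eef_pos','eef_rot','wrist_force','finger_gap')})
ims=[]
for n in('top','side'):
    c=eyes.camera(n); pickle.dump(c,open(n+'.pkl','wb')); ims.append(c['pixels'])
    cv2.imwrite(f'pics/{n}0.png',c['pixels'][:,:,::-1])
    print(n,c['fx'],c['cx'],c['cy'],c['dist_coeffs'],c['cam_to_world'])
E
```

```text
pics
{'clock': 0.0, 'eef_pos': array([ 218.02458211, -504.65014248,  204.90137303]), 'eef_rot': array([-3.14043279e+00, -7.30643921e-05,  4.07770095e-01]), 'wrist_force': array([-0.07134653, -0.18270033, -0.44530131]), 'finger_gap': 93.6746540122658}
top 359.6822479430563 256.85694702093366 188.02981237446002 [0.00050976 0.         0.         0.         0.        ] [[-3.83203985e-03  9.98693298e-01 -5.09608833e-02  5.30594654e+02]
 [-9.99880954e-01 -3.06494270e-03  1.51223032e-02  3.76032731e+01]
 [ 1.49463506e-02  5.10127659e-02  9.98586153e-01  9.81080750e+02]
 [ 0.00000000e+00  0.00000000e+00  0.00000000e+00  1.00000000e+00]]
side 412.21411227110036 253.29622362638995 198.21822929944787 [-0.14821473  0.          0.          0.          0.        ] [[ 9.83529189e-01  9.11351124e-02 -1.56092042e-01  4.42064230e+02]
 [-1.80700651e-01  5.15817801e-01 -8.37424188e-01 -7.39617286e+02]
 [ 4.19630674e-03  8.51837066e-01  5.23790038e-01  5.81112416e+02]
 [ 0.00000000e+00  0.00000000e+00  0.00000000e+00  1.00000000e+00]]
```

View pics/top0.png

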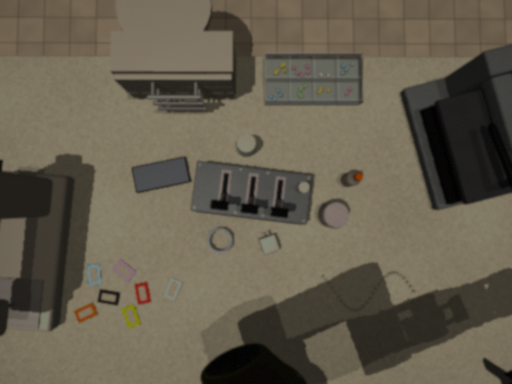

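View pics/side0.png

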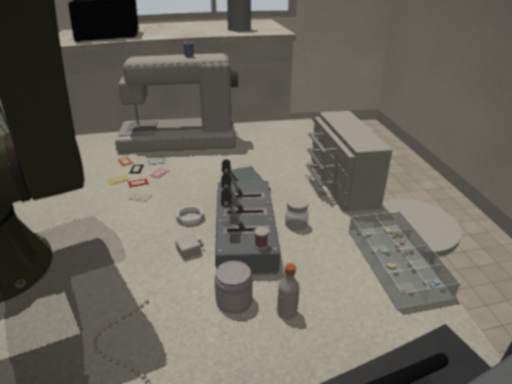

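The top view shows the bank around (253,192), with black bars near (221,203), (249,208) and (279,211) and the stems leaning down towards the robot. In the side view the bars are near (226,165), (226,180) and (226,197). The tape (221,238) and charger (269,242) are in front, and the jar (247,145) is behind.

```bash
cat > h.py <<'E'
import numpy as np, cv2, pickle
def ray(c,p,T=None):
    K=np.array([[c['fx'],0,c['cx']],[0,c['fy'],c['cy']],[0,0,1]])
    u,v=cv2.undistortPoints(np.array([[p]],float),K,np.array(c['dist_coeffs']))[0,0]
    M=np.array(c['cam_to_world']) if T is None else T
    d=M[:3,:3]@np.array([u,-v,-1]); return M[:3,3],d/np.linalg.norm(d)
def plane(c,p,z,T=None):
    o,d=ray(c,p,T); return o+d*(z-o[2])/d[2]
def tri(rs):
    A=sum(np.eye(3)-np.outer(d,d) for o,d in rs); b=sum((np.eye(3)-np.outer(d,d))@o for o,d in rs)
    x=np.linalg.solve(A,b); return x,[np.linalg.norm(np.cross(x-o,d)) for o,d in rs]
E
python3 - <<'E'
from h import *
for n,(x0,y0,x1,y1),th in(('top',(190,155,320,230),26),('side',(200,150,285,275),30)):
    c=pickle.load(open(n+'.pkl','rb')); im=c['pixels']; g=im.max(2)[y0:y1,x0:x1]
    m=(g<th).astype(np.uint8)
    k,l,st,ce=cv2.connectedComponentsWithStats(m)
    for i in range(1,k):
        if st[i,4]>8:
            r=cv2.minAreaRect(np.argwhere(l==i)[:,::-1].astype(np.float32))
            print(n,ce[i]+[x0,y0],st[i,:5],r)
    cv2.imwrite(f'pics/{n}_c.png',cv2.resize(im[y0:y1,x0:x1,::-1],None,fx=6 if n=='top' else 4.7,fy=6 if n=='top' else 4.7,interpolation=cv2.INTER_CUBIC))
E
```

```text
top [224.875 184.   ] [34 20  3 19 32] ((34.8344841003418, 28.986209869384766), (1.660909652709961, 18.103918075561523), 4.763641834259033)
top [252. 187.] [61 23  3 18 32] ((62.000003814697266, 31.5), (1.691563367843628, 17.114639282226562), 5.710592269897461)
top [279.06666667 190.66666667] [88 27  3 17 30] ((89.12308502197266, 35.01538848876953), (1.7364861965179443, 16.124515533447266), 7.125016689300537)
top [219.68595041 204.05785124] [ 22  42  16  12 121] ((29.5, 47.5), (11.0, 15.0), 90.0)
top [249.61157025 207.95041322] [ 52  48  16  10 121] ((59.5, 52.5), (9.0, 15.0), 90.0)
top [279.33070866 211.47244094] [ 82  52  16  10 127] ((89.26153564453125, 56.40769958496094), (15.256272315979004, 8.434361457824707), 7.125016689300537)
```

View pics/top_c.png

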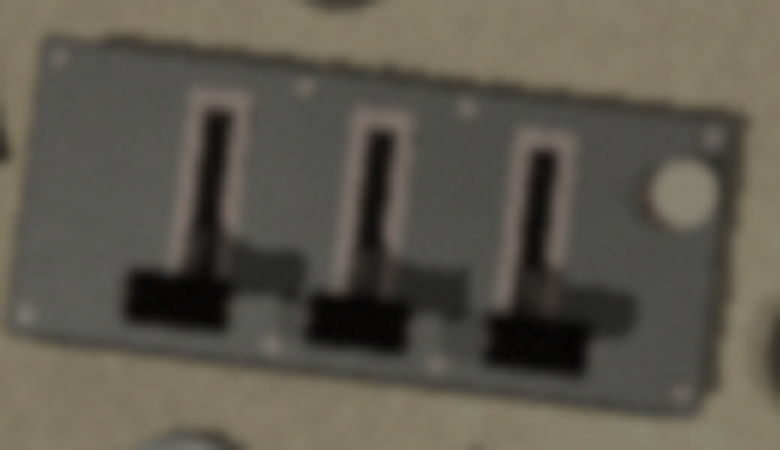

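View pics/side_c.png

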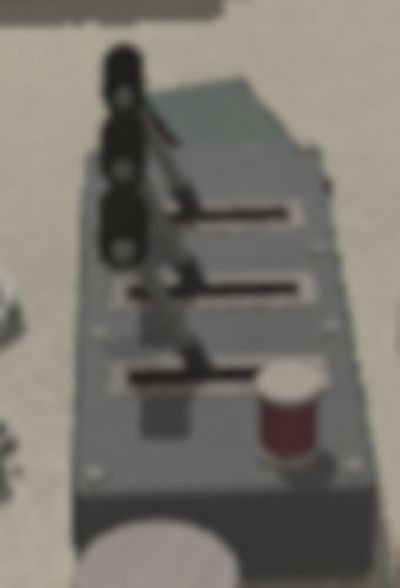

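The crops show the three bars clear and in line, all leaning towards the robot. Bar ends are also visible, and the corner screws in the top crop are at (58,57), (713,136), (682,393) and (26,314). The spool stands at the right end beyond the ON side of the right lever.

Run:
```python
from h import *
t=pickle.load(open('top.pkl','rb'));s=pickle.load(open('side.pkl','rb'))
T=lambda x,y:(x/6+190-.4,y/6+155-.4); S=lambda x,y:(x/4.7+200-.4,y/4.7+150-.4)
sc=np.array([plane(t,T(*p),60) for p in((58,57),(713,136),(682,393),(26,314))])
C=sc.mean(0); ey=(sc[0]-sc[1]+sc[3]-sc[2]); ey/=np.linalg.norm(ey); ex=np.array([ey[1],-ey[0],0])
print('C',C.round(1),'yaw',np.arctan2(ex[1],ex[0]),'dims',np.linalg.norm(sc[0]-sc[1]),np.linalg.norm(sc[0]-sc[3]))
print('perp check',np.arctan2(*(sc[0]-sc[3]+sc[1]-sc[2])[[1,0]]))
# corners triang check
for a,b in(((713,136),(353,463)),((682,393),(95,471))): print('screw tri',tri([ray(t,T(*a)),ray(s,S(*b))]))
for n,a,b,c,y in(('L',(178,298),(231,304),(123,93),70),('M',(358,321),(409,327),(122,165),0),('R',(537,344),(586,350),(123,248),-70)):
    x,e=tri([ray(t,T(*b)),ray(s,S(*c))]); g=C+ex*-40.9+ey*y; p=plane(t,T(*a),142)
    print(n,'end tri',x.round(1),np.round(e,1),'top plane',p.round(1),'pred',g.round(1),'bank frame',((p-C)@ex).round(1),((p-C)@ey).round(1))
sp=plane(t,T(685,193),98);print('spool',sp, (sp-C)@ex,(sp-C)@ey)
```

```text
C [567.4  37.9  60. ] yaw -0.12327425841303116 dims 282.6143582357439 110.52997565953974
perp check -0.12490852739725757
screw tri (array([ 604.24482738, -108.48968801,   64.15761993]), [np.float64(0.3551380699216259), np.float64(0.3551380699219156)])
screw tri (array([495.08911711, -94.18920439,  63.76302492]), [np.float64(0.16014726150721592), np.float64(0.16014726150707323)])
L end tri [533.1  91.8 145.1] [0.3 0.3] top plane [535.8 112.5 142. ] pred [535.4 112.4  60. ] bank frame -40.4 70.2
M end tri [524.   23.  144.4] [0.3 0.3] top plane [526.7  42.8 142. ] pred [526.8  42.9  60. ] bank frame -41.0 -0.2
R end tri [515.3 -45.7 143.3] [0.2 0.2] top plane [517.5 -26.7 142. ] pred [518.2 -26.5  60. ] bank frame -41.5 -70.3
spool [578.42246827 -91.37390537  98.        ] 26.885006486711298 -126.94952429298449
```

Request:
{"api": "play_rows", "payload": {
  "translation": [
    [0.02,0.04,0],
    [0.046,0.088,0],
    [0.07,0.132,0],
    [0.093,0.176,0],
    [0.116,0.22,0],
    [0.14,0.264,0],
    [0.163,0.308,0],
    [0.186,0.352,0],
    [0.21,0.396,0],
    [0.233,0.44,0],
    [0.256,0.484,0],
    [0.256,0.484,0]
  ],
  "yaw": [-0.048,-0.097,-0.145,-0.193,-0.242,-0.29,-0.339,-0.387,-0.435,-0.484,-0.532,-0.532],
  "hand": 0,
  "force": 10
}}

```text
clock: 1.6
eef_pos: [474.7, -18.6, 205.0]
eef_rot: [-3.141, 0.001, -0.121]
wrist_force: [0.3, -0.5, 0.2]
finger_gap: 0.4
finger_force: 0.0
```

Request:
{"api": "play_rows", "payload": {
  "translation": [
    [0,0,-0.015],
    [0,0,-0.035],
    [0,0,-0.055],
    [0,0,-0.073],
    [0,0,-0.073],
    [0,0,-0.073]
  ],
  "yaw": [0,0,0,0,0,0]
}}

```text
clock: 2.35
eef_pos: [474.1, -21.5, 132.8]
eef_rot: [3.142, -0.0, -0.125]
wrist_force: [-0.0, 0.3, -0.0]
finger_gap: 0.2
finger_force: 0.0
```

Request:
{"api": "play_rows", "payload": {
  "translation": [
    [0.01,-0.001,0],
    [0.02,-0.0025,0],
    [0.025,-0.003,0],
    [0.03,-0.0037,0],
    [0.03,-0.0037,0],
    [0.03,-0.0037,0]
  ],
  "yaw": [0,0,0,0,0,0]
}}

```text
clock: 3.1
eef_pos: [504.1, -24.6, 132.4]
eef_rot: [3.142, -0.0, -0.124]
wrist_force: [-2.6, -1.0, 1.4]
finger_gap: 0.6
finger_force: 0.9
```

Request:
{"api": "play_rows", "payload": {
  "translation": [
    [0.003,-0.0004,0],
    [0.007,-0.0009,0],
    [0.007,-0.0009,0],
    [0.007,-0.0009,0]
  ],
  "yaw": [0,0,0,0]
}}

```text
clock: 3.6
eef_pos: [510.5, -25.4, 132.1]
eef_rot: [3.142, 0.002, -0.124]
wrist_force: [-7.9, -0.2, -0.2]
finger_gap: 0.4
finger_force: 3.7
```

7.9 N is well above the 4 N a free lever needs, so the right lever is blocked. I'll back off and try the middle.

Request:
{"api": "play_rows", "payload": {
  "translation": [
    [-0.018,0.0022,0],
    [-0.037,0.0046,0],
    [-0.037,0.0046,0],
    [-0.033,0.035,0],
    [-0.0283,0.0741,0],
    [-0.0283,0.0741,0],
    [-0.0283,0.0741,0],
    [-0.0283,0.0741,0]
  ],
  "yaw": [0,0,0,0,0,0,0,0]
}}

```text
clock: 4.6
eef_pos: [483.1, 47.9, 132.5]
eef_rot: [-3.142, -0.0, -0.125]
wrist_force: [-0.6, -0.2, -0.3]
finger_gap: 0.7
finger_force: 0.0
```

Request:
{"api": "play_rows", "payload": {
  "translation": [
    [0.01,-0.001,0],
    [0.02,-0.0025,0],
    [0.025,-0.003,0],
    [0.03,-0.0037,0],
    [0.033,-0.0041,0],
    [0.036,-0.0045,0],
    [0.036,-0.0045,0],
    [0.036,-0.0045,0]
  ],
  "yaw": [0,0,0,0,0,0,0,0]
}}

```text
clock: 5.6
eef_pos: [518.3, 44.1, 132.2]
eef_rot: [3.141, 0.002, -0.124]
wrist_force: [-6.1, -0.7, -0.5]
finger_gap: 0.5
finger_force: 3.1
```

6.1 N means the middle is blocked too, so I'll try the left.

Request:
{"api": "play_rows", "payload": {
  "translation": [
    [-0.018,0.0022,0],
    [-0.036,0.0045,0],
    [-0.036,0.0045,0],
    [-0.032,0.035,0],
    [-0.0273,0.074,0],
    [-0.0273,0.074,0],
    [-0.0273,0.074,0],
    [-0.0273,0.074,0]
  ],
  "yaw": [0,0,0,0,0,0,0,0]
}}

```text
clock: 6.6
eef_pos: [491.8, 117.4, 132.5]
eef_rot: [-3.142, -0.0, -0.125]
wrist_force: [-0.7, -0.1, 0.0]
finger_gap: 0.3
finger_force: 0.0
```

Request:
{"api": "play_rows", "payload": {
  "translation": [
    [0.01,-0.001,0],
    [0.02,-0.0025,0],
    [0.025,-0.003,0],
    [0.03,-0.0037,0],
    [0.033,-0.0041,0],
    [0.036,-0.0045,0],
    [0.036,-0.0045,0],
    [0.036,-0.0045,0]
  ],
  "yaw": [0,0,0,0,0,0,0,0]
}}

```text
clock: 7.6
eef_pos: [527.5, 113.6, 132.5]
eef_rot: [-3.142, -0.0, -0.124]
wrist_force: [-2.6, -2.1, 0.1]
finger_gap: 0.4
finger_force: 1.3
```

The left lever is free at about 2.6 N, so I'll carry it over.

Request:
{"api": "play_rows", "payload": {
  "translation": [
    [0.006,-0.0007,0],
    [0.012,-0.0015,0],
    [0.018,-0.0022,0],
    [0.018,-0.0022,0]
  ],
  "yaw": [0,0,0,0]
}}

```text
clock: 8.1
eef_pos: [546.0, 111.3, 132.4]
eef_rot: [-3.141, -0.0, -0.124]
wrist_force: [-2.5, -1.2, -0.9]
finger_gap: 0.6
finger_force: 0.9
```

Request:
{"api": "play_rows", "payload": {
  "translation": [
    [0.006,-0.0007,0],
    [0.012,-0.0015,0],
    [0.018,-0.0022,0],
    [0.024,-0.003,0],
    [0.03,-0.0037,0],
    [0.036,-0.0045,0],
    [0.042,-0.0052,0],
    [0.048,-0.006,0],
    [0.048,-0.006,0]
  ],
  "yaw": [0,0,0,0,0,0,0,0,0]
}}

```text
clock: 9.22
eef_pos: [594.0, 105.3, 132.5]
eef_rot: [-3.141, -0.001, -0.124]
wrist_force: [-2.0, -0.8, 0.2]
finger_gap: 0.4
finger_force: 0.7
```

Request:
{"api": "play_rows", "payload": {
  "translation": [
    [0.003,-0.0004,0],
    [0.005,-0.0006,0],
    [0.005,-0.0006,0],
    [0.005,-0.0006,0]
  ],
  "yaw": [0,0,0,0]
}}

```text
clock: 9.72
eef_pos: [598.3, 104.9, 132.4]
eef_rot: [3.142, 0.001, -0.124]
wrist_force: [-5.0, -0.2, 0.1]
finger_gap: 0.5
finger_force: 2.4
```

Request:
{"api": "play_rows", "payload": {
  "translation": [
    [0.002,-0.0002,0],
    [0.003,-0.0004,0],
    [0.003,-0.0004,0],
    [0.003,-0.0004,0]
  ],
  "yaw": [0,0,0,0]
}}

```text
clock: 10.22
eef_pos: [600.7, 104.5, 132.1]
eef_rot: [3.141, 0.002, -0.124]
wrist_force: [-9.4, 0.1, 0.5]
finger_gap: 0.4
finger_force: 4.4
```

The left lever is hard on its stop at 9.4 N. I'll go back and try the middle.

Request:
{"api": "play_rows", "payload": {
  "translation": [
    [-0.02,0.0025,0],
    [-0.055,0.0068,0],
    [-0.085,0.0105,0],
    [-0.11,0.0137,0],
    [-0.11,0.0137,0],
    [-0.114,-0.02,0],
    [-0.1187,-0.0558,0],
    [-0.1187,-0.0558,0],
    [-0.1187,-0.0558,0],
    [-0.1187,-0.0558,0]
  ],
  "yaw": [0,0,0,0,0,0,0,0,0,0]
}}

```text
clock: 11.48
eef_pos: [483.2, 49.2, 132.5]
eef_rot: [-3.141, -0.0, -0.123]
wrist_force: [-1.3, 0.2, -0.1]
finger_gap: 0.6
finger_force: 0.0
```

Request:
{"api": "play_rows", "payload": {
  "translation": [
    [0.01,-0.001,0],
    [0.02,-0.0025,0],
    [0.025,-0.003,0],
    [0.03,-0.0037,0],
    [0.033,-0.0041,0],
    [0.036,-0.0045,0],
    [0.036,-0.0045,0],
    [0.036,-0.0045,0]
  ],
  "yaw": [0,0,0,0,0,0,0,0]
}}

```text
clock: 12.48
eef_pos: [518.7, 44.1, 132.4]
eef_rot: [-3.142, 0.0, -0.124]
wrist_force: [-2.8, -0.0, -0.3]
finger_gap: 0.4
finger_force: 1.3
```

Request:
{"api": "play_rows", "payload": {
  "translation": [
    [0.003,-0.0004,0],
    [0.005,-0.0006,0],
    [0.005,-0.0006,0]
  ],
  "yaw": [0,0,0]
}}

```text
clock: 12.85
eef_pos: [524.0, 43.4, 132.4]
eef_rot: [3.142, -0.0, -0.124]
wrist_force: [-1.9, 0.9, -0.8]
finger_gap: 0.6
finger_force: 1.4
```

The middle lever is free. It's now at 41 mm, so I'll push on to about 102.

Request:
{"api": "play_rows", "payload": {
  "translation": [
    [0.006,-0.0007,0],
    [0.012,-0.0015,0],
    [0.018,-0.0022,0],
    [0.024,-0.003,0],
    [0.03,-0.0037,0],
    [0.036,-0.0045,0],
    [0.042,-0.0052,0],
    [0.048,-0.006,0],
    [0.054,-0.0067,0],
    [0.061,-0.0076,0],
    [0.061,-0.0076,0]
  ],
  "yaw": [0,0,0,0,0,0,0,0,0,0,0]
}}

```text
clock: 14.22
eef_pos: [585.4, 35.8, 132.4]
eef_rot: [-3.142, -0.001, -0.124]
wrist_force: [-1.7, -0.5, 0.1]
finger_gap: 0.3
finger_force: 0.6
```

Request:
{"api": "play_rows", "payload": {
  "translation": [
    [0.003,-0.0004,0],
    [0.006,-0.0007,0],
    [0.006,-0.0007,0],
    [0.006,-0.0007,0]
  ],
  "yaw": [0,0,0,0]
}}

```text
clock: 14.72
eef_pos: [590.4, 35.2, 132.2]
eef_rot: [3.141, 0.002, -0.124]
wrist_force: [-6.0, -0.3, -0.2]
finger_gap: 0.3
finger_force: 3.1
```

Request:
{"api": "play_rows", "payload": {
  "translation": [
    [0.002,-0.0002,0],
    [0.002,-0.0002,0],
    [0.002,-0.0002,0]
  ],
  "yaw": [0,0,0]
}}

```text
clock: 15.1
eef_pos: [591.9, 35.1, 132.0]
eef_rot: [3.141, 0.003, -0.124]
wrist_force: [-8.4, 0.6, 0.1]
finger_gap: 0.5
finger_force: 4.4
```

Request:
{"api": "play_rows", "payload": {
  "translation": [
    [-0.02,0.0025,0],
    [-0.055,0.0068,0],
    [-0.085,0.0105,0],
    [-0.11,0.0137,0],
    [-0.11,0.0137,0],
    [-0.114,-0.02,0],
    [-0.1187,-0.0558,0],
    [-0.1187,-0.0558,0],
    [-0.1187,-0.0558,0],
    [-0.1187,-0.0558,0]
  ],
  "yaw": [0,0,0,0,0,0,0,0,0,0]
}}

```text
clock: 16.35
eef_pos: [474.5, -20.2, 132.5]
eef_rot: [-3.141, -0.0, -0.123]
wrist_force: [0.8, 0.1, 0.1]
finger_gap: 0.6
finger_force: 0.0
```

Request:
{"api": "play_rows", "payload": {
  "translation": [
    [0.01,-0.001,0],
    [0.02,-0.0025,0],
    [0.025,-0.003,0],
    [0.03,-0.0037,0],
    [0.033,-0.0041,0],
    [0.036,-0.0045,0],
    [0.036,-0.0045,0],
    [0.036,-0.0045,0]
  ],
  "yaw": [0,0,0,0,0,0,0,0]
}}

```text
clock: 17.35
eef_pos: [510.0, -25.3, 132.4]
eef_rot: [-3.142, 0.0, -0.124]
wrist_force: [-2.1, 1.0, -0.4]
finger_gap: 0.6
finger_force: 1.2
```

Request:
{"api": "play_rows", "payload": {
  "translation": [
    [0.003,-0.0004,0],
    [0.005,-0.0006,0],
    [0.005,-0.0006,0]
  ],
  "yaw": [0,0,0]
}}

```text
clock: 17.73
eef_pos: [515.3, -25.9, 132.4]
eef_rot: [-3.142, -0.0, -0.124]
wrist_force: [-2.9, 1.0, -0.1]
finger_gap: 0.1
finger_force: 1.2
```

Request:
{"api": "play_rows", "payload": {
  "translation": [
    [0.006,-0.0007,0],
    [0.012,-0.0015,0],
    [0.018,-0.0022,0],
    [0.024,-0.003,0],
    [0.03,-0.0037,0],
    [0.036,-0.0045,0],
    [0.042,-0.0052,0],
    [0.048,-0.006,0],
    [0.054,-0.0067,0],
    [0.061,-0.0076,0],
    [0.061,-0.0076,0]
  ],
  "yaw": [0,0,0,0,0,0,0,0,0,0,0]
}}

```text
clock: 19.1
eef_pos: [576.7, -33.6, 132.4]
eef_rot: [-3.142, -0.001, -0.124]
wrist_force: [-0.4, 0.0, -0.1]
finger_gap: 0.7
finger_force: 0.4
```

Request:
{"api": "play_rows", "payload": {
  "translation": [
    [0.003,-0.0004,0],
    [0.006,-0.0007,0],
    [0.006,-0.0007,0],
    [0.006,-0.0007,0]
  ],
  "yaw": [0,0,0,0]
}}

```text
clock: 19.6
eef_pos: [581.6, -34.2, 132.2]
eef_rot: [3.142, 0.002, -0.124]
wrist_force: [-5.6, 0.3, 0.2]
finger_gap: 0.4
finger_force: 3.1
```

Request:
{"api": "play_rows", "payload": {
  "translation": [
    [0.002,-0.0002,0],
    [0.002,-0.0002,0],
    [0.002,-0.0002,0]
  ],
  "yaw": [0,0,0]
}}

```text
clock: 19.98
eef_pos: [583.2, -34.3, 132.0]
eef_rot: [3.141, 0.003, -0.124]
wrist_force: [-8.4, -0.4, -0.6]
finger_gap: 0.6
finger_force: 4.4
```

Request:
{"api": "play_rows", "payload": {
  "translation": [
    [-0.02,0.0025,0],
    [-0.055,0.0068,0],
    [-0.085,0.0105,0],
    [-0.11,0.0137,0],
    [-0.13,0.0137,0.04],
    [-0.14,-0.03,0.08],
    [-0.15,-0.08,0.09],
    [-0.16,-0.13,0.09],
    [-0.17,-0.18,0.09],
    [-0.18,-0.23,0.09],
    [-0.18,-0.23,0.09],
    [-0.18,-0.23,0.09]
  ],
  "yaw": [0,0,0,0,0,0,0,0,0,0,0,0]
}}

```text
clock: 21.48
eef_pos: [404.3, -264.1, 222.5]
eef_rot: [3.141, -0.001, -0.124]
wrist_force: [-0.0, 0.4, -0.2]
finger_gap: 0.4
finger_force: 0.0
```

Run:
```python
from cell import eyes
import cv2, numpy as np
a=eyes.camera('top')['pixels'][125:275,120:375,::-1]; b=eyes.camera('side')['pixels'][140:330,170:320,::-1]
f=lambda i,h:cv2.resize(i,(int(i.shape[1]*h/i.shape[0]),h),interpolation=cv2.INTER_CUBIC)
cv2.imwrite('pics/end.png',np.hstack([f(a,280),f(b,280)]))
```

```text
(no output)
```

View pics/end.png

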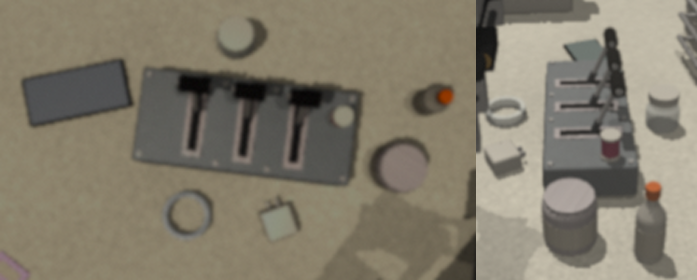

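All three bars now lean to the far side and line up: (195,85), (249,91) and (305,97) in the top crop. The spool and the other bystanders are where they were, and the arm is clear.

```bash
python3 -c "
from cell import manip
print(manip.sign_off())"
```

```text
the job is handed in; nothing more can be done
None
```

All three levers are fully over to ON, thrown in the order left, middle, right, with no wrist reading above 9.4 N; the things around the bank look unmoved, the arm is clear, and the job is handed in.

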